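# Lay the telescoping core rule on the tray and hold it out at its second stop

## Robot

A 6-joint arm with a two-finger parallel gripper is mounted at the origin on the work surface. World frame = base frame: x ahead of the robot, y to its left, z up, the work surface at z = 0. Lengths are in mm, angles in rad, forces in N, time in s.
With the tool pointing down it reaches from about 300 to 775 mm from the base axis. Payload 14.6 kg.
Tool frame: the origin (TCP) lies between the finger pads; the fingertips stand 19 mm ahead of it and the grasp point (between the pads) is the TCP (manip.tcp_to_tips is the distance from the TCP to the fingertips, in mm); x points along the fingers, z is the direction in which the jaws open and shut, and the axes are right-handed (so a half turn about x gives the same grasp; the last joint's range is limited). The gripper opens to 94 mm and grips with 3 to 60 N. Pads are 16 mm wide; open, the fingers measure 119 mm over their backs; the gripper's body (75 mm by 177 mm) begins 78 mm behind the grasp point.
Start: joints at [1.257, 0.3, 1.521, -0, 1.321, -0.067], TCP at [134.364, 533.325, 224.446] pointing down, gripper open.
Joint ranges: [-3.03, 3.03], [-0.79, 2.21], [0.23, 2.52], [-1.04, 4.18], [0, 3.07], [-2.55, 2.55]. Speed limits (rad/s): [2.22, 2.22, 2.57, 3.14, 3.14, 3.14].

## Interface

Orientations are given as [roll, pitch, yaw] about the fixed x, y, z axes, in that order (R = Rz(yaw) Ry(pitch) Rx(roll)).
In Python, from cell import manip gives the robot as it stands.
- The arm moves only by the tool jog_arm, never from a script. Its argument "moves" is a list that holds one entry, the list of rows, each a list of 6 numbers: the shift along the world's x, y, z in mm, then the turn, a rotation vector about the world's x, y, z in degrees. In form: [[[dx, dy, dz, wx, wy, wz], ...]]. A call has 1 to 5 rows; each row shifts and turns the pose as measured when the row begins; what a row does not reach is not made up. A row lasts 1/10 s, in which the tool goes at most 50 mm and 8.59 degrees, less where a joint would pass 70% of its speed; a pose out of reach is approached as far as the arm can. A call is refused whole if a number of a shift passes 50 or a number of a turn 8.59, either way. A call with a gripper value outside its range is refused whole. "gripper" is the opening, from -1 (shut) to 1 (fully open), set as the call begins (left out, the last holds). The fingers move at their own pace and stop on an object; "squeeze" is the grip in N (left out, the last holds). Time passes only in rows, so rows that do not move let the fingers close. It gives the time, the measured TCP pose, the force and the opening at its end, in the units of the state.
- manip.read_state(): the state, without advancing time (a new reading comes with each control period).
- manip.camera(name): name is "scene" or "top"; returns (picture, depth): 480x640x3 uint8, blue, green, red; 480x640 float32, mm along the optical axis (not along the pixel's ray), 0 where there is no reading.
- manip.camera_params(name): a dict with "fx", "fy", "cx", "cy" (pixels), "dist" ([k1, k2, p1, p2, k3] as OpenCV has them; the pictures are not rectified), "rvec" (rotation vector, rad) and "tvec" (3), from world to camera coordinates, as OpenCV has them. Camera axes: x right, y down, z forward; pixel columns grow to the right and rows downward; lengths in mm; the calibration is good to about 2 mm. A picture is of the moment at which its call begins. camera_params takes no time and is no camera call.
- manip.sign_off(): hands the job in, once; it reports no verdict.
The state is a dict: "clock": time; "joints": joint angles; "qd": joint speeds; "effort": joint torques, N m; "eef_pos": TCP position; "eef_rot": TCP orientation; "wrist_force": force on the tool from outside, world axes, zero at the start; "moment": the same for the moment, N m; "finger_gap": finger opening in mm.
Only numpy, scipy, OpenCV 4.12 (cv2) and the standard library are available. Lean on these libraries where they do the work, as an engineer would, in place of code of your own. Each camera call takes 0.05 s, during which the arm holds its last target. There are 200 camera calls.

## Task

Take the blue telescoping rule from its wooden rest and lay it on the core tray's flat ledge, lengthwise, with its black crossbar flush against the end of the ledge at the robot's right. Then squeeze the red button in its yellow head and, keeping the crossbar flush, pull the head along the ledge past the first stop to the second, final stop. Finish still gripping the head, holding the rule fully extended against its return springs, and leave everything else where it is.

Things in the scene. Friction and masses are not known exactly. Their poses are not given: they have to be found in the camera images.
- tray: Fixed cream core tray, 250 mm (x) by 440 mm (y). Origin under its centre on the bench (the centre of the footprint is at x -15 mm); y runs along the tray and its channels, x across it, away from the robot. On its near side is a flat ledge 80 mm wide (tray x -140 to -60 mm), 440 mm long (y -220 to +220 mm), its top 60 mm above the bench. The channels behind it hold core whose tops are 8 mm below the ledge top.
- ledge_end (a point): Middle of the ledge's top edge at the ledge's -y end (the robot's right); axes as the tray's. Below it is the upright end face, 80 mm wide and 60 mm high, against which the crossbar belongs.
- rest: Fixed wooden block, 150 x 70 x 45 mm (x, y, z), on which the rule lies at the start, head towards the rest's +x with the crossbar hanging down past its -x end. Origin under its centre.
- rule: Loose telescoping rule, about 0.41 kg in all (can vary by a third). x runs along it from the crossbar to the head, z up. Origin: inner face of the crossbar, in the middle, at the height of the sleeve's underside; laid flush, it coincides with the ledge end point and its x lies along the tray's +y. Black crossbar: x -12 to 0 mm, y -40 to +40, z -24 to +30 mm. Blue sleeve: x 0 to 170 mm, 30 mm wide (y -15 to +15), z 0 to 30 mm; balance point of the whole about x = 85 mm.
- grip_head: Yellow head of the rule, 42 mm long, 30 mm wide and 32 mm high (z 2 to 34 mm of the rule). Its axes are the rule's; this origin lies 193 mm behind the head's centre (it coincides with the rule's origin while retracted).
- head_mid (a point): Point on the head's centre line to grip, halfway along the head, 20 mm above the sleeve's underside: at rule x = 193 mm retracted, 313 mm fully extended. Axes as the rule's.
- button_face (a point): Centre of the outer face of the red button, 24 mm long and 24 mm high (z 8 to 32 mm), which stands 7 mm out from the head's -y side (the side away from the robot once the rule is laid). Pinching the head across y presses it: 37 mm wide before, 31 mm pressed; a firm pinch of 15 to 30 N holds it pressed and does not slip.
- button (a joint): Press of the button, 0 out to 0.006 m fully in; springs back; needs about 2 N to start and 6 N for all of it. The latch lets go of the closed rule beyond about 0.004 m; unpressed, the rule cannot be drawn out by any ordinary pull.
- mid (a joint): Draw of the first section out of the sleeve, 0 to 0.06 m. A spring of 2 to 3 N draws it back, so it comes out first; its end is the first stop.
- inner (a joint): Draw of the second section, which carries the head, out of the first one, 0 to 0.06 m. A stronger spring of 4 to 5 N draws it back, so it comes out after the first stop; its end is the second, final stop (head 120 mm out in all). Nothing latches the rule extended: let go, the head runs back.
- marker_a: orange depth-marker block, 40 x 80 x 24 mm. To be left alone; origin under its centre.
- marker_b: yellow depth-marker block, 40 x 80 x 24 mm. To be left alone; origin under its centre.
- hammer: hammer lying on the bench beyond the tray. To be left alone.
- dropper: small dropper bottle, 40 mm across, 90 mm tall. To be left alone; origin under its centre.
- mug: blue mug, 80 mm across, 90 mm tall. To be left alone; origin under its centre.
- loose_core: loose stick of rock core, 47 mm across and 90 mm long, lying in the gap in the tray's middle channel; its top is 8 mm below the ledge top. To be left alone; origin under its centre.

How it is judged (in metres and radians):
On the way:
1. the closed rule lies on the ledge, its crossbar flush against the ledge's end (y of rule in the frame of ledge_end between -0.005 and 0.005 m and x of rule in the frame of ledge_end between -0.025 and 0.025 m and z of rule in the frame of ledge_end between -0.004 and 0.004 m and angle between the x axis of rule and the y axis of tray, either way round below 0.06 rad and y of head_mid in the frame of ledge_end above 0.1 m and value of joint each of mid, inner below 0.01 m and linear speed of rule below 0.03 m/s), for 0.2 s.
At the end, for the whole second after the job is handed in: Rule on the ledge (height within 4 mm, 25 mm of its centre line, 0.06 rad along it, head to tray +y), crossbar within 4 mm of flush with the end face, both sections within 5 mm of fully out, fingers on the head with over 2 N, rule still (y of rule in the frame of ledge_end between -0.004 and 0.004 m and x of rule in the frame of ledge_end between -0.025 and 0.025 m and z of rule in the frame of ledge_end between -0.004 and 0.004 m and angle between the x axis of rule and the y axis of tray, either way round below 0.06 rad and y of head_mid in the frame of ledge_end above 0.1 m and value of joint each of mid, inner above 0.055 m and contact force between the fingers and grip_head above 2 N and linear speed of rule below 0.02 m/s); the arm keeps its last pose, push and grip.
It fails at once if a bystander (marker block, hammer, dropper bottle, mug or loose core) is moved more than 40 mm (distance of any of marker_a, marker_b, hammer, dropper, mug, loose_core from where it was at the start of the episode above 0.04 m).
It also fails if it takes over 54 s, if anything falls off the work surface, if the arm or the gripper's body presses on something with over 40 N, if the wrist force passes 120 N, or if a joint passes its speed limit or range.

## Working session

There is one attempt and no reset: what is moved stays moved. The work goes in short steps, Python scripts to look and compute and a tool call to move; the robot and the scene stay as the last step left them, time stands still between calls to the robot, and variables do not carry over. Pictures are saved under pics/ and viewed, about 8 in all and at most 12, crops included, and the job is handed in when it is done.

Besides the shell and the picture viewer there is one more tool, called after "Emit:" by a JSON object that holds its "method" and its "body". jog_arm: Moves the arm, as the interface text tells. Its arguments: {"type":"object","properties":{"moves":{"type":"array","items":{"type":"array","items":{"type":"array","items":{"type":"number"}}}},"gripper":{"type":"number"},"squeeze":{"type":"number"}},"required":["moves"]}

```bash
mkdir -p pics
cat > h.py <<'E'
import cv2,numpy as np
from cell import manip
def grab(n):
    p,d=manip.camera(n); return p,d,manip.camera_params(n)
def ray(c,uv,z):
    K=np.array([[c['fx'],0,c['cx']],[0,c['fy'],c['cy']],[0,0,1]]);R=cv2.Rodrigues(np.array(c['rvec'],float))[0];t=np.array(c['tvec'],float).reshape(3)
    u=cv2.undistortPoints(np.array(uv,float).reshape(-1,1,2),K,np.array(c['dist'],float)).reshape(-1,2)
    d=np.c_[u,np.ones(len(u))]@R; o=-R.T@t
    return o+d*((z-o[2])/d[:,2])[:,None]
def pts(c,d):
    K=np.array([[c['fx'],0,c['cx']],[0,c['fy'],c['cy']],[0,0,1]]);R=cv2.Rodrigues(np.array(c['rvec'],float))[0];t=np.array(c['tvec'],float).reshape(3)
    v,u=np.mgrid[:480,:640]
    n=cv2.undistortPoints(np.stack([u,v],-1).reshape(-1,1,2).astype(float),K,np.array(c['dist'],float)).reshape(-1,2)
    return ((np.c_[n,np.ones(len(n))]*d.reshape(-1,1)-t)@R).reshape(480,640,3)
E
python3 - <<'E'
from h import *
for n in('top','scene'):
    p,d,c=grab(n); cv2.imwrite(f'pics/{n}0.png',p); np.savez(f'{n}0.npz',p=p,d=d)
    R=cv2.Rodrigues(np.array(c['rvec'],float))[0]; print(n,-R.T@np.array(c['tvec'],float).reshape(3),c['fx'])
print(manip.read_state())
E
```

```text
top [ 332.07285495   -7.1038515  1282.29210804] 497.6174852942368
scene [1180.09333573  840.06490584 1205.72573999] 580.171830285911
{'clock': 0.1, 'joints': array([ 1.25740550e+00,  3.00391637e-01,  1.52149014e+00,  1.70822084e-05,
        1.32069283e+00, -6.65903051e-02]), 'qd': array([ 5.15578043e-06, -3.03902232e-03, -3.72844384e-03,  5.49166458e-05,
       -6.28463262e-04,  1.25510988e-03]), 'effort': array([ 1.44400110e-03, -5.32637322e+01, -3.53279936e+01,  7.09077367e-02,
        2.34603096e-02, -2.87168177e-05]), 'eef_pos': array([134.29743996, 533.14270883, 223.96837565]), 'eef_rot': array([ 3.0581533 ,  1.56981423, -1.90104043]), 'wrist_force': array([-0.09472532,  0.25986014, -0.33820762]), 'moment': array([-0.06300689, -0.02123885,  0.02468331]), 'finger_gap': 93.8339795279693}
```

View pics/top0.png

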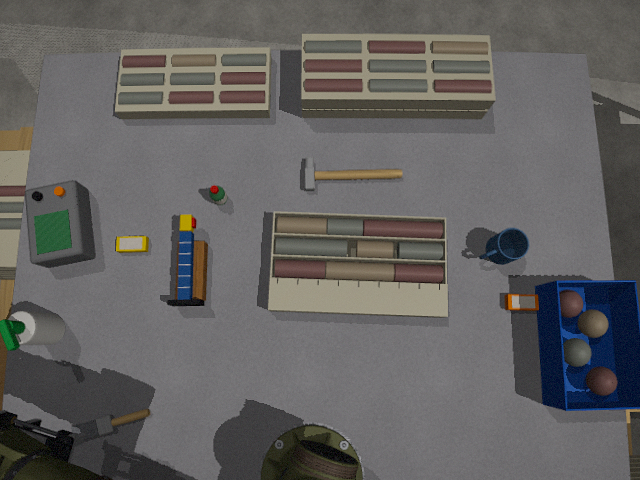

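View pics/scene0.png

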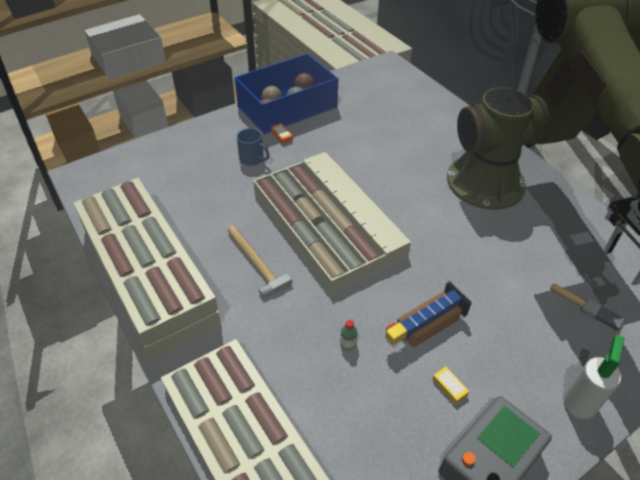

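The top view shows the rule with its crossbar at about (187,302) and head at (187,222), button at (194,224). The tray ledge runs from (270,310) to (447,315), and its −y end is on the right. The scene view agrees with this.

Run:
```python
from h import *
c=manip.camera_params('top'); f=np.load('top0.npz'); p,d=f['p'],f['d']; P=pts(c,d)
hsv=cv2.cvtColor(p,cv2.COLOR_BGR2HSV)
roi=np.zeros((480,640),bool); roi[205:312,160:215]=1
def info(n,m,z,P=P):
    v,u=np.nonzero(m); q=ray(c,np.c_[u,v],z)[:,:2]; r=cv2.minAreaRect(q.astype(np.float32))
    print(n,len(u),'zdepth',np.median(P[m][:,2]).round(1),'ctr',np.round(r[0],1),'size',np.round(r[1],1),'ang',round(r[2],2),'box',cv2.boxPoints(r).round(1).tolist())
H,S,V=hsv[...,0],hsv[...,1],hsv[...,2]
Z=P[...,2]
info('sleeve',roi&(H>100)&(H<130)&(S>120)&(Z>65),75)
info('head',roi&(H>20)&(H<35)&(S>150)&(Z>70),79)
info('button',roi&((H<8)|(H>172))&(S>150)&(Z>60),77)
info('bar',roi&(V<60)&(Z>60),75)
info('rest',roi&(H>5)&(H<20)&(S>80)&(Z>35)&(Z<55),45)
t=np.zeros((480,640),bool); t[270:325,255:460]=1
m=t&(abs(Z-60)<6)&(S<60)&(V>130)
info('ledge',m,60)
t[200:325]=0;t[200:325,255:460]=1
info('tray',t&(Z>45),60)
```

```text
sleeve 734 zdepth 74.3 ctr [504.8 302.2] size [181.6  54.1] ang 3.04 box [[412.70001220703125, 324.3999938964844], [415.5, 270.29998779296875], [596.9000244140625, 280.0], [594.0, 334.0]]
head 184 zdepth 77.9 ctr [617.8 316.1] size [38.6 30.5] ang 0.14 box [[598.5, 331.29998779296875], [598.5999755859375, 300.79998779296875], [637.2000122070312, 300.8999938964844], [637.0999755859375, 331.3999938964844]]
button 35 zdepth 72.2 ctr [618.4 295.9] size [23.5  7.6] ang 3.03 box [[606.4000244140625, 299.1000061035156], [606.9000244140625, 291.5], [630.2999877929688, 292.70001220703125], [629.9000244140625, 300.29998779296875]]
bar 178 zdepth 74.1 ctr [501.  313.7] size [175.   78.9] ang 2.55 box [[411.79998779296875, 349.20001220703125], [415.29998779296875, 270.3999938964844], [590.0999755859375, 278.1000061035156], [586.5999755859375, 357.0]]
rest 687 zdepth 44.5 ctr [502.3 306.8] size [150.2  70.1] ang 0.35 box [[427.0, 341.3999938964844], [427.3999938964844, 271.29998779296875], [577.5999755859375, 272.20001220703125], [577.2000122070312, 342.29998779296875]]
ledge 5657 zdepth 59.6 ctr [ 446.8 -114.5] size [440.9 113.3] ang 89.98 box [[390.0, -334.8999938964844], [503.29998779296875, -334.8999938964844], [503.5, 106.0], [390.20001220703125, 106.0]]
tray 13429 zdepth 54.6 ctr [ 526.6 -111.8] size [312.5 504.6] ang 0.27 box [[369.1000061035156, 139.8000030517578], [371.5, -364.79998779296875], [684.0, -363.29998779296875], [681.5999755859375, 141.3000030517578]]
```

```bash
cat > led.py <<'E'
from h import *
def edges(p,d,c):
    P=pts(c,d); hsv=cv2.cvtColor(p,cv2.COLOR_BGR2HSV);H,S,V=hsv[...,0],hsv[...,1],hsv[...,2];Z=P[...,2]
    m=(abs(Z-60)<5)&(V>130)&(S<70)
    near=[(u,np.nonzero(m[280:330,u])[0].max()+280.5) for u in range(285,440)]
    end=[(np.nonzero(m[v,400:470])[0].max()+400.5,v) for v in range(286,310)]
    return P,H,S,V,Z,ray(c,near,60),ray(c,end,60)
E
python3 - <<'E'
from led import *
c=manip.camera_params('top'); f=np.load('top0.npz'); p,d=f['p'],f['d']
P,H,S,V,Z,n,e=edges(p,d,c)
k=np.polyfit(n[:,1],n[:,0],1); print('near x=',k, 'res',np.std(n[:,0]-np.polyval(k,n[:,1])))
k=np.polyfit(e[:,0],e[:,1],1); print('end y=',k,e[:,1].round(1))
# sleeve rows
m=(H>100)&(H<130)&(S>100)&(Z>68)
L=[];
for v in range(235,292):
    u=np.nonzero(m[v,165:205])[0]+165
    if len(u): q=ray(c,[(u.min()-.5,v),(u.max()+.5,v)],75); L.append([q[0,0],q[0,1],q[1,1]])
L=np.array(L); print(L[::6].round(1)); print('ctr y(x)',np.polyfit(L[:,0],(L[:,1]+L[:,2])/2,1))
b=(V<60)&(Z>66); b[:290]=0;b[312:]=0;b[:,:160]=0;b[:,215:]=0
v,u=np.nonzero(b); print('bar rows',np.unique(v,return_counts=True)); q=ray(c,np.c_[u,v],75);print(q.min(0),q.max(0))
y=(H>20)&(H<35)&(S>150)&(Z>70);y[:,:165]=0;y[:,205:]=0;y[:205]=0;y[240:]=0
v,u=np.nonzero(y); q=ray(c,np.c_[u,v],79);print('head',np.percentile(q,[1,50,99],axis=0).round(1))
E
```

```text
near x= [3.45404795e-02 4.01425632e+02] res 0.8918123416187372
end y= [-5.07191737e-02 -3.12422922e+02] [-335.9 -335.8 -335.7 -335.6 -335.5 -335.4 -335.3 -335.2 -335.1 -332.5
 -334.9 -334.8 -334.6 -334.5 -334.4 -334.3 -334.2 -334.1 -334.  -333.9
 -333.8 -333.7 -331.1 -333.5]
[[586.6 332.7 299.8]
 [571.3 331.8 301.5]
 [553.5 330.8 300.6]
 [535.9 329.8 299.7]
 [520.8 329.  298.9]
 [503.3 328.  300.5]
 [488.4 327.2 297.3]
 [471.1 326.3 296.4]
 [453.9 327.8 298.1]]
ctr y(x) [2.30365790e-02 3.01281389e+02]
bar rows (array([299, 300, 301, 302, 303, 304]), array([10, 32, 32, 33, 32, 32]))
[414.54604656 270.57034884  75.        ] [427.4399934  349.77429788  75.        ]
head [[598.5 301.1  79. ]
 [616.5 316.6  79. ]
 [637.1 330.8  79. ]]
```

Run:
```python
import cv2
p=cv2.imread('pics/top0.png')[200:320,150:460]; cv2.imwrite('pics/crop1.png',cv2.resize(p,(775,300),interpolation=cv2.INTER_CUBIC))
```

```text
(no output)
```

View pics/crop1.png

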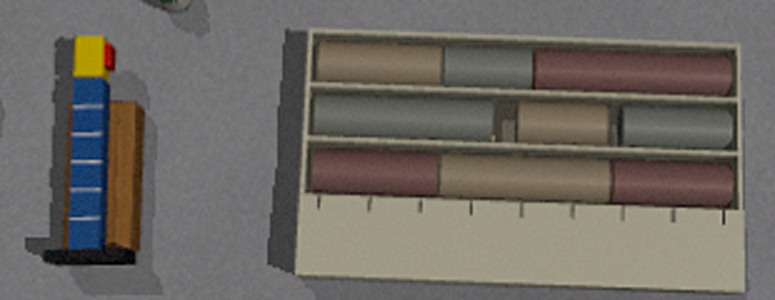

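The crop confirms the geometry. The tray is tilted about −0.035 rad, and the rule sits with its inner crossbar face at about (427,311), yaw about +0.023. Next I'll work out the jaw direction.

```bash
cat >> h.py <<'E'
def tool(s=None):
    from scipy.spatial.transform import Rotation as Ro
    s=s or manip.read_state(); R=Ro.from_euler('xyz',s['eef_rot']).as_matrix()
    print('t',round(s['clock'],2),'pos',s['eef_pos'].round(1),'approach',R[:,0].round(3),'jaw',R[:,2].round(3),'yaw deg',np.degrees(np.arctan2(R[1,2],R[0,2])).round(1),'q',s['joints'].round(2),'F',s['wrist_force'].round(1),'gap',s['finger_gap'].round(1))
    return R
E
python3 -c "
from h import *
tool()"
```

```text
Traceback (most recent call last):
  File "h.py", line 18, in tool
    print('t',round(s['clock'],2),'pos',s['eef_pos'].round(1),'approach',R[:,0].round(3),'jaw',R[:,2].round(3),'yaw deg',np.degrees(np.arctan2(R[1,2],R[0,2])).round(1),'q',s['joints'].round(2),'F',s['wrist_force'].round(1),'gap',s['finger_gap'].round(1))
                                                                                                                                                                                                                                     ^^^^^^^^^^^^^^^^^^^^^
AttributeError: 'float' object has no attribute 'round'
```

```bash
sed -i "s/s\['finger_gap'\].round(1)/round(float(s['finger_gap']),1)/" h.py
python3 -c "
from h import *
tool()"
```

```text
t 0.1 pos [134.3 533.1 224. ] approach [-0.    -0.001 -1.   ] jaw [ 0.244  0.97  -0.001] yaw deg 75.9 q [ 1.26  0.3   1.52  0.    1.32 -0.07] F [-0.1  0.3 -0.3] gap 93.8
```

Emit:
{"method": "jog_arm", "body": {"moves": [[[19, -11, -3, 0, 0, -8.5], [19, -11, -3, 0, 0, -8.5], [19, -11, -3, 0, 0, -8.5], [19, -11, -3, 0, 0, -8.5], [19, -11, -3, 0, 0, -8.5]]], "gripper": 1}}

```text
clock: 0.6
eef_pos: [230.0, 476.5, 207.0]
eef_rot: [-3.016, 1.567, -2.444]
wrist_force: [-0.1, 0.3, 0.6]
finger_gap: 93.8
```

Emit:
{"method": "jog_arm", "body": {"moves": [[[19, -11, -3, 0, 0, -8.5], [19, -11, -3, 0, 0, -8.5], [19, -11, -3, 0, 0, -8.5], [19, -11, -3, 0, 0, -8.5], [19, -11, -3, 0, 0, -8.5]]]}}

```text
clock: 1.1
eef_pos: [328.3, 418.2, 190.0]
eef_rot: [-2.715, 1.565, -2.892]
wrist_force: [1.0, 0.2, 0.9]
finger_gap: 94.0
```

Emit:
{"method": "jog_arm", "body": {"moves": [[[19, -11, -3, 0, 0, -8.5], [19, -11, -3, 0, 0, -8.5], [19, -11, -3, 0, 0, -8.5], [19, -11, -3, 0, 0, -8.5], [19, -11, -3, 0, 0, -8.5]]]}}

```text
clock: 1.6
eef_pos: [426.6, 360.0, 172.9]
eef_rot: [-2.428, 1.562, 2.927]
wrist_force: [0.5, 0.3, 0.2]
finger_gap: 94.1
```

```bash
python3 -c "
from h import *
tool()"
```

```text
t 1.6 pos [426.6 360.  172.9] approach [-0.008  0.002 -1.   ] jaw [ 0.6   -0.8   -0.006] yaw deg -53.1 q [0.63 0.37 1.56 0.01 1.22 1.56] F [0.5 0.3 0.2] gap 94.1
```

Emit:
{"method": "jog_arm", "body": {"moves": [[[17, -9, -10, 0, 0, -8.5], [17, -9, -10, 0, 0, -8.5], [17, -9, -10, 0, 0, -8.5], [17, -9, -10, 0, 0, -8.5], [17, -9, -10, 0, 0, -1.6]]]}}

```text
clock: 2.1
eef_pos: [515.1, 312.1, 120.3]
eef_rot: [-2.269, 1.562, 2.453]
wrist_force: [-0.6, -1.0, 0.4]
finger_gap: 94.1
```

```bash
python3 -c "
from h import *
tool()"
```

```text
t 2.1 pos [515.1 312.1 120.3] approach [-0.007  0.005 -1.   ] jaw [ 0.01  -1.    -0.006] yaw deg -89.5 q [0.48 0.52 1.47 0.01 1.16 2.04] F [-0.6 -1.   0.4] gap 94.1
```

Emit:
{"method": "jog_arm", "body": {"moves": [[[-1, 0, -16, -0.3, -0.4, 0.8], [-1, 0, -16, 0, 0, 0], [0, 0.5, -12, 0, 0, 0], [0, 0.5, -6, 0, 0, 0], [0, 0, -2, 0, 0, 0]]]}}

```text
clock: 2.6
eef_pos: [514.1, 311.0, 63.5]
eef_rot: [-1.004, 1.567, -2.556]
wrist_force: [-1.0, 0.1, -0.2]
finger_gap: 94.3
```

```bash
python3 -c "
from h import *
tool()"
```

```text
t 2.6 pos [514.1 311.   63.5] approach [-0.003 -0.002 -1.   ] jaw [ 0.019 -1.     0.002] yaw deg -88.9 q [ 0.48  0.58  1.51 -0.    1.05  2.03] F [-1.   0.1 -0.2] gap 94.3
```

Emit:
{"method": "jog_arm", "body": {"moves": [[[-1, 1, 5, 0, 0, 0], [0, 1, 0, 0, 0, 0]]]}}

```text
clock: 2.8
eef_pos: [513.2, 313.4, 69.5]
eef_rot: [-0.979, 1.568, -2.53]
wrist_force: [0.6, 0.3, 0.8]
finger_gap: 94.1
```

Emit:
{"method": "jog_arm", "body": {"moves": [[[0, 0, 0, 0, 0, 0], [0, 0, 0, 0, 0, 0], [0, 0, 0, 0, 0, 0], [0, 0, 0, 0, 0, 0], [0, 0, 0, 0, 0, 0]]], "gripper": -1, "squeeze": 40}}

```text
clock: 3.3
eef_pos: [513.7, 314.0, 71.4]
eef_rot: [0.907, 1.57, -0.644]
wrist_force: [0.2, 0.0, 0.0]
finger_gap: 57.4
```

Emit:
{"method": "jog_arm", "body": {"moves": [[[0, 0, 0, 0, 0, 0], [0, 0, 0, 0, 0, 0], [0, 0, 0, 0, 0, 0]]]}}

```text
clock: 3.6
eef_pos: [513.7, 314.0, 71.3]
eef_rot: [0.52, 1.571, -1.031]
wrist_force: [0.8, 2.9, -0.9]
finger_gap: 33.4
```

```bash
python3 -c "
from h import *
tool()"
```

```text
t 3.6 pos [513.7 314.   71.3] approach [ 0. -0. -1.] jaw [ 0.02 -1.    0.  ] yaw deg -88.8 q [ 0.49  0.57  1.51 -0.    1.06  2.04] F [ 0.8  2.9 -0.9] gap 33.4
```

Emit:
{"method": "jog_arm", "body": {"moves": [[[0, 0, 0, 0, 0, 0], [0, 0, 0, 0, 0, 0], [0, 0, 0, 0, 0, 0]]]}}

```text
clock: 3.9
eef_pos: [513.7, 314.1, 71.3]
eef_rot: [1.046, 1.571, -0.505]
wrist_force: [0.1, 0.2, 0.5]
finger_gap: 29.6
```

Emit:
{"method": "jog_arm", "body": {"moves": [[[0, 0, 8, 0, 0, 0], [0, 0, 20, 0, 0, 0], [0, 0, 25, 0, 0, 0], [0, 0, 25, 0, 0, 0], [0, 0, 15, 0, 0, 0]]]}}

```text
clock: 4.4
eef_pos: [511.2, 312.5, 164.9]
eef_rot: [-1.053, 1.562, -2.604]
wrist_force: [0.1, -0.9, -3.6]
finger_gap: 29.7
```

```bash
python3 -c "
from h import *
tool()
p,d,c=grab('scene'); cv2.imwrite('pics/s1.png',p[150:400,300:620])"
```

```text
t 4.4 pos [511.2 312.5 164.9] approach [-0.008 -0.005 -1.   ] jaw [ 0.02  -1.     0.004] yaw deg -88.9 q [ 0.49  0.47  1.44 -0.    1.25  2.04] F [ 0.1 -0.9 -3.6] gap 29.7
```

View pics/s1.png

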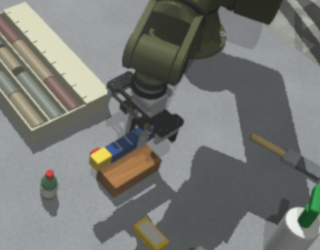

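The rule is held level, with its crossbar about 87 mm behind the TCP. Next I'll carry it over and turn it.

Emit:
{"method": "jog_arm", "body": {"moves": [[[-4, -32, 0, -0.3, -0.4, 4.8], [-4, -32, 0, 0, 0, 4.8], [-4, -32, 0, 0, 0, 4.8], [-4, -32, 0, 0, 0, 4.8], [-4, -32, 0, 0, 0, 4.8]]]}}

```text
clock: 4.95
eef_pos: [489.4, 150.4, 166.0]
eef_rot: [0.047, 1.562, -1.065]
wrist_force: [0.3, -0.2, -3.7]
finger_gap: 29.9
```

Emit:
{"method": "jog_arm", "body": {"moves": [[[-4, -32, 0, 0, 0, 4.8], [-4, -32, 0, 0, 0, 4.8], [-4, -32, 0, 0, 0, 4.8], [-4, -32, 0, 0, 0, 4.8], [-4, -32, 0, 0, 0, 4.8]]]}}

```text
clock: 5.45
eef_pos: [466.0, -16.0, 164.2]
eef_rot: [-0.329, 1.564, -1.004]
wrist_force: [0.7, 0.4, -4.1]
finger_gap: 29.7
```

Emit:
{"method": "jog_arm", "body": {"moves": [[[-4, -32, 0, 0, 0, 4.8], [-4, -32, 0, 0, 0, 4.8], [-4, -32, 0, 0, 0, 4.8], [-4, -32, 0, 0, 0, 4.8], [-4, -32, 0, 0, 0, 4.8]]]}}

```text
clock: 5.95
eef_pos: [442.7, -182.3, 162.8]
eef_rot: [-0.578, 1.566, -0.816]
wrist_force: [1.7, 0.0, -3.5]
finger_gap: 30.1
```

```bash
python3 -c "
from h import *
tool()"
```

```text
t 5.95 pos [ 442.7 -182.3  162.8] approach [ 0.003 -0.004 -1.   ] jaw [ 0.972 -0.236  0.004] yaw deg -13.6 q [-0.47  0.2   1.79 -0.    1.14 -0.23] F [ 1.7  0.  -3.5] gap 30.1
```

Emit:
{"method": "jog_arm", "body": {"moves": [[[-3, -24, -5, 0.2, 0.2, 3.8], [-3, -24, -10, 0, 0, 3.8], [-3, -20, -10, 0, 0, 3.8], [-1, -5, -10, 0, 0, 0], [0, 0, 0, 0, 0, 0]]]}}

```text
clock: 6.45
eef_pos: [429.8, -260.9, 124.8]
eef_rot: [2.634, 1.568, 2.6]
wrist_force: [-0.4, -0.5, -3.8]
finger_gap: 29.8
```

Run:
```python
from led import *
tool()
p,d,c=grab('top'); cv2.imwrite('pics/t2.png',cv2.resize(p[180:330,240:480],None,fx=3,fy=3,interpolation=cv2.INTER_CUBIC))
```

```text
t 6.45 pos [ 429.8 -260.9  124.8] approach [-0.002  0.001 -1.   ] jaw [ 0.999 -0.034 -0.002] yaw deg -2.0 q [-0.62  0.31  1.76 -0.    1.08 -0.58] F [-0.4 -0.5 -3.8] gap 29.8
```

View pics/t2.png

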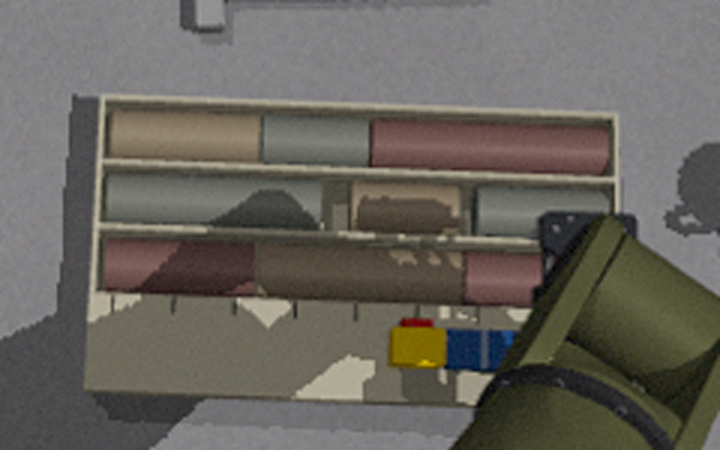

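The rule sits above the ledge, with its head at crop (417,347) and the button facing away from the robot. I'll lower it now.

Emit:
{"method": "jog_arm", "body": {"moves": [[[1, 0, -10, 0, 0, 0], [1, 0, -10, 0, 0, 0], [1, 0, -8, 0, 0, 0], [0, 0, -4, 0, 0, 0], [0, 0, 0, 0, 0, 0]]]}}

```text
clock: 7.0
eef_pos: [434.4, -258.0, 91.5]
eef_rot: [2.505, 1.57, 2.472]
wrist_force: [-0.2, -0.2, -3.4]
finger_gap: 29.8
```

Run:
```python
from led import *
tool()
```

```text
t 7.0 pos [ 434.4 -258.    91.5] approach [-0.001  0.001 -1.   ] jaw [ 0.999 -0.033 -0.001] yaw deg -1.9 q [-0.61  0.36  1.78  0.    1.   -0.58] F [-0.2 -0.2 -3.4] gap 29.8
```

Emit:
{"method": "jog_arm", "body": {"moves": [[[0, 0, -2, 0, 0, 0], [0, 0, -2, 0, 0, 0], [0, 0, 0, 0, 0, 0]]]}}

```text
clock: 7.3
eef_pos: [434.6, -258.0, 87.6]
eef_rot: [2.361, 1.57, 2.328]
wrist_force: [-0.1, -0.6, -4.0]
finger_gap: 29.8
```

Emit:
{"method": "jog_arm", "body": {"moves": [[[0, 0, -1, 0, 0, 0], [0, 0, 0, 0, 0, 0]]]}}

```text
clock: 7.5
eef_pos: [434.7, -258.1, 86.8]
eef_rot: [-0.249, 1.571, -0.281]
wrist_force: [-0.2, -1.0, -3.8]
finger_gap: 29.9
```

Emit:
{"method": "jog_arm", "body": {"moves": [[[0, 0, -1, 0, 0, 0], [0, 0, 0, 0, 0, 0]]]}}

```text
clock: 7.7
eef_pos: [434.9, -258.3, 86.5]
eef_rot: [-0.524, 1.57, -0.557]
wrist_force: [-0.2, 0.4, -3.3]
finger_gap: 29.6
```

Emit:
{"method": "jog_arm", "body": {"moves": [[[0, 0, -1, 0, 0, 0], [0, 0, 0, 0, 0, 0]]]}}

```text
clock: 7.9
eef_pos: [435.1, -258.5, 86.5]
eef_rot: [-0.576, 1.569, -0.609]
wrist_force: [0.6, -1.0, -3.4]
finger_gap: 29.4
```

Emit:
{"method": "jog_arm", "body": {"moves": [[[0, 0, -2, 0, 0, 0], [0, 0, 0, 0, 0, 0]]]}}

```text
clock: 8.1
eef_pos: [435.3, -258.7, 86.7]
eef_rot: [-0.641, 1.568, -0.674]
wrist_force: [-0.3, -0.2, -3.9]
finger_gap: 29.7
```

Run:
```python
from led import *
tool()
```

```text
t 8.1 pos [ 435.3 -258.7   86.7] approach [ 0.002 -0.002 -1.   ] jaw [ 0.999 -0.033  0.002] yaw deg -1.9 q [-0.61  0.37  1.78 -0.    0.99 -0.58] F [-0.3 -0.2 -3.9] gap 29.7
```

Run:
```python
from led import *
p,d,c=grab('top'); P=pts(c,d); hsv=cv2.cvtColor(p,cv2.COLOR_BGR2HSV)
m=(hsv[...,0]>20)&(hsv[...,0]<35)&(hsv[...,1]>150); m[:270]=0;m[330:]=0;m[:,350:400]&=True;m[:,:350]=0;m[:,420:]=0
print(m.sum(),np.percentile(P[m],[5,50,95],axis=0).round(1))
v,u=np.nonzero(m); print('ray',ray(c,np.c_[u,v],94).mean(0).round(1))
p,d,c=grab('scene'); cv2.imwrite('pics/s2.png',cv2.resize(p[120:310,240:520],None,fx=2.8,fy=2.8,interpolation=cv2.INTER_CUBIC))
```

```text
238 [[ 425.3 -173.6   77.5]
 [ 438.  -154.2   93.6]
 [ 452.1 -135.2  141.5]]
ray [ 437.7 -156.5   94. ]
```

View pics/s2.png

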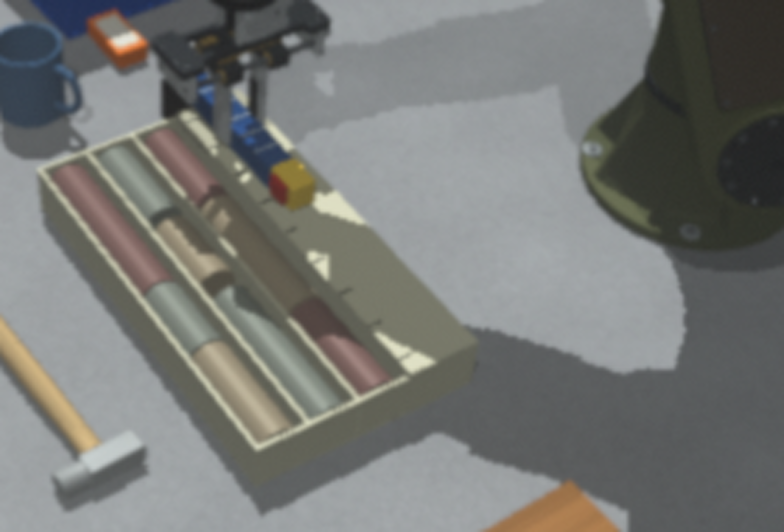

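The rule is essentially on the ledge: the head top reads 93.6 mm against an expected 94. Its head centre at y≈−155 puts the crossbar about 13 mm short of flush. I'll pull +y now.

Emit:
{"method": "jog_arm", "body": {"moves": [[[0, 3, 0, 0, 0, 0], [0, 3, 0, 0, 0, 0], [0, 0, -3, 0, 0, 0], [0, 0, 0, 0, 0, 0]]]}}

```text
clock: 8.6
eef_pos: [435.8, -253.0, 86.3]
eef_rot: [-0.838, 1.565, -0.87]
wrist_force: [-0.4, -0.3, -4.2]
finger_gap: 29.5
```

Run:
```python
from led import *
tool()
```

```text
t 8.6 pos [ 435.8 -253.    86.3] approach [ 0.004 -0.004 -1.   ] jaw [ 0.999 -0.033  0.004] yaw deg -1.9 q [-0.6   0.36  1.79 -0.    0.98 -0.56] F [-0.4 -0.3 -4.2] gap 29.5
```

Emit:
{"method": "jog_arm", "body": {"moves": [[[0, 2, 0, 0.2, 0.2, 0], [0, 2, 0, 0, 0, 0], [0, 2, 0, 0, 0, 0], [0, 0, 0, 0, 0, 0]]]}}

```text
clock: 9.0
eef_pos: [435.8, -246.1, 85.9]
eef_rot: [-1.968, 1.57, -2.0]
wrist_force: [-2.3, -0.5, 2.6]
finger_gap: 30.1
```

Emit:
{"method": "jog_arm", "body": {"moves": [[[0, 2, 0, 0, 0, 0], [0, 0, 0, 0, 0, 0]]]}}

```text
clock: 9.2
eef_pos: [435.8, -245.2, 85.8]
eef_rot: [-1.513, 1.568, -1.545]
wrist_force: [-0.1, -0.2, 1.2]
finger_gap: 29.9
```

Run:
```python
from led import *
tool(); print(manip.read_state()['effort'].round(1),manip.read_state()['moment'].round(2))
```

```text
t 9.2 pos [ 435.8 -245.2   85.8] approach [ 0.    -0.003 -1.   ] jaw [ 0.999 -0.032  0.   ] yaw deg -1.8 q [-0.58  0.36  1.8  -0.    0.98 -0.55] F [-0.1 -0.2  1.2] gap 29.9
[  0.3 -49.9 -29.3   0.   -0.3   0. ] [ 0.07  0.22 -0.06]
```

Emit:
{"method": "jog_arm", "body": {"moves": [[[0, 2, 0, 0, 0, 0], [0, 2, 0, 0, 0, 0], [0, 0, 0, 0, 0, 0]]]}}

```text
clock: 9.5
eef_pos: [435.8, -245.2, 85.8]
eef_rot: [-1.393, 1.559, -1.426]
wrist_force: [0.6, 3.0, 1.5]
finger_gap: 29.3
```

Run:
```python
from led import *
tool(); print(manip.read_state()['effort'].round(1),manip.read_state()['moment'].round(2))
```

```text
t 9.5 pos [ 435.8 -245.2   85.8] approach [ 0.002 -0.011 -1.   ] jaw [ 0.999 -0.033  0.002] yaw deg -1.9 q [-0.58  0.35  1.8  -0.01  0.98 -0.54] F [0.6 3.  1.5] gap 29.3
[ -1.6 -49.8 -29.6  -1.2  -0.6   0. ] [ 0.88 -0.13 -0.01]
```

Emit:
{"method": "jog_arm", "body": {"moves": [[[0, 0, 0, 0.6, 0.1, 0], [0, 0, -1, 0, 0, 0], [0, 0, 0, 0, 0, 0]]]}}

```text
clock: 9.8
eef_pos: [435.9, -245.2, 86.0]
eef_rot: [1.739, 1.57, 1.706]
wrist_force: [0.1, -5.0, -3.9]
finger_gap: 29.6
```

Run:
```python
from led import *
tool()
```

```text
t 9.8 pos [ 435.9 -245.2   86. ] approach [-0.  0. -1.] jaw [ 0.999 -0.033 -0.   ] yaw deg -1.9 q [-0.59  0.36  1.8   0.    0.99 -0.55] F [ 0.1 -5.  -3.9] gap 29.6
```

Emit:
{"method": "jog_arm", "body": {"moves": [[[0, 0, 0, 0, 0, 0], [0, 0, 0, 0, 0, 0], [0, 0, 0, 0, 0, 0], [0, 0, 0, 0, 0, 0], [0, 0, 0, 0, 0, 0]]], "gripper": 0.5}}

```text
clock: 10.3
eef_pos: [435.9, -244.2, 85.6]
eef_rot: [1.853, 1.568, 1.821]
wrist_force: [0.7, -0.2, 0.9]
finger_gap: 66.4
```

Emit:
{"method": "jog_arm", "body": {"moves": [[[0, 0, 10, 0, 0, 0], [0, 10, 25, 0, 0, 0], [0, 40, 15, 0, 0, 0], [0, 40, 0, 0, 0, 0], [0, 20, 0, 0, 0, 0]]]}}

```text
clock: 10.8
eef_pos: [435.6, -132.8, 139.9]
eef_rot: [1.338, 1.568, 1.302]
wrist_force: [0.1, -0.0, 0.4]
finger_gap: 70.7
```

Run:
```python
from led import *
tool()
```

```text
t 10.8 pos [ 435.6 -132.8  139.9] approach [ 0.001  0.003 -1.   ] jaw [ 0.999 -0.037  0.001] yaw deg -2.1 q [-0.38  0.19  1.87  0.    1.08 -0.34] F [ 0.1 -0.   0.4] gap 70.7
```

Run:
```python
from led import *
p,d,c=grab('top'); np.savez('t3.npz',p=p,d=d); a=cv2.resize(p[230:330,340:480],None,fx=4,fy=4,interpolation=cv2.INTER_CUBIC)
q,d2,c2=grab('scene'); np.savez('s3.npz',p=q,d=d2); b=cv2.resize(q[130:220,290:430],None,fx=2.2,fy=2.2,interpolation=cv2.INTER_CUBIC)
o=np.zeros((600,560,3),np.uint8); o[:400]=a; o[400:598,:308]=b; cv2.imwrite('pics/t3.png',o)
P=pts(c,d); hsv=cv2.cvtColor(p,cv2.COLOR_BGR2HSV);H,S,V=cv2.split(hsv);Z=P[...,2]
w=np.zeros((480,640),bool); w[270:320,350:470]=1
for n,m,z in(('sleeve',w&(H>100)&(H<130)&(S>120)&(Z>80)&(Z<98),90),('head',w&(H>20)&(H<35)&(S>150)&(Z>80)&(Z<100),94),('bar',w&(V<55)&(Z>80)&(Z<98),90)):
    v,u=np.nonzero(m); 
    if len(u): r=ray(c,np.c_[u,v],z); print(n,len(u),np.percentile(r,[3,50,97],axis=0).round(1).tolist(),np.median(Z[m]))
```

```text
sleeve 382 [[419.5, -332.4, 90.0], [433.8, -296.3, 90.0], [448.3, -255.7, 90.0]] 89.29530457570735
bar 169 [[395.7, -344.2, 90.0], [429.1, -338.7, 90.0], [470.0, -331.5, 90.0]] 89.11371336012428
```

View pics/t3.png

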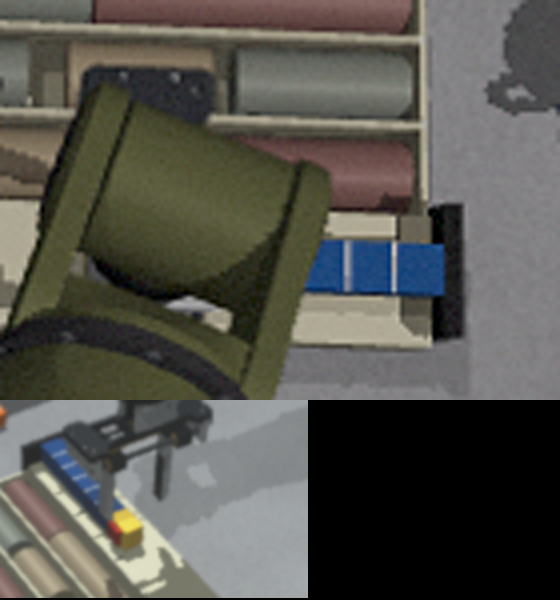

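The crossbar is flush: its inner face reads y≈−333 against a ledge end of −334, and the sleeve lies flat at z≈89.3. Next is the head, at about (439,−140.5).

Emit:
{"method": "jog_arm", "body": {"moves": [[[3, -6, -10, 0, 0, 0], [0, -1, -15, 0, 0, 0], [0, -1, -12, 0, 0, 0], [0, 0, -8, 0, 0, 0], [0, 0, 0, 0, 0, 0]]]}}

```text
clock: 11.4
eef_pos: [439.5, -145.6, 91.9]
eef_rot: [1.046, 1.568, 1.009]
wrist_force: [-0.1, -0.3, 1.0]
finger_gap: 70.1
```

Run:
```python
from led import *
tool()
```

```text
t 11.4 pos [ 439.5 -145.6   91.9] approach [ 0.001  0.002 -1.   ] jaw [ 0.999 -0.037  0.001] yaw deg -2.1 q [-0.4   0.27  1.9   0.    0.97 -0.37] F [-0.1 -0.3  1. ] gap 70.1
```

Emit:
{"method": "jog_arm", "body": {"moves": [[[0, 3, -5, 0, 0, 0], [0, 2, -4, 0, 0, 0], [0, 0, 0, 0, 0, 0]]]}}

```text
clock: 11.7
eef_pos: [439.6, -140.8, 82.4]
eef_rot: [1.025, 1.568, 0.988]
wrist_force: [0.6, -0.3, 0.7]
finger_gap: 70.4
```

Emit:
{"method": "jog_arm", "body": {"moves": [[[0, 0, 0, 0, 0, 0], [0, 0, 0, 0, 0, 0], [0, 0, 0, 0, 0, 0], [0, 0, 0, 0, 0, 0], [0, 0, 0, 0, 0, 0]]], "gripper": -1, "squeeze": 25}}

```text
clock: 12.2
eef_pos: [440.2, -140.8, 83.3]
eef_rot: [0.462, 1.567, 0.425]
wrist_force: [-0.9, 0.3, 0.2]
finger_gap: 34.2
```

Emit:
{"method": "jog_arm", "body": {"moves": [[[0, 0, 0, 0, 0, 0], [0, 0, 0, 0, 0, 0], [0, 0, 0, 0, 0, 0]]]}}

```text
clock: 12.5
eef_pos: [440.2, -140.8, 83.4]
eef_rot: [0.492, 1.567, 0.455]
wrist_force: [-0.6, 0.1, 0.1]
finger_gap: 30.1
```

Run:
```python
from led import *
tool()
```

```text
t 12.5 pos [ 440.2 -140.8   83.4] approach [ 0.003  0.001 -1.   ] jaw [ 0.999 -0.037  0.003] yaw deg -2.1 q [-0.39  0.29  1.9   0.    0.95 -0.35] F [-0.6  0.1  0.1] gap 30.1
```

The gap of 30 mm means the button is pressed. Now the pull.

Emit:
{"method": "jog_arm", "body": {"moves": [[[0.2, 5, 0, 0, 0, 0], [0.2, 6, 0, 0, 0, 0], [0.2, 6, 0, 0, 0, 0], [0.2, 6, 0, 0, 0, 0], [0.2, 6, 0, 0, 0, 0]]]}}

```text
clock: 13.0
eef_pos: [441.3, -113.4, 83.4]
eef_rot: [-0.668, 1.566, -0.707]
wrist_force: [0.1, -2.9, -1.4]
finger_gap: 29.8
```

Run:
```python
from led import *
tool()
p,d,c=grab('top'); np.savez('t4.npz',p=p,d=d)
P=pts(c,d); H,S,V=cv2.split(cv2.cvtColor(p,cv2.COLOR_BGR2HSV));Z=P[...,2]
w=np.zeros((480,640),bool); w[270:320,350:470]=1
for n,m,z in(('sleeve',w&(H>100)&(H<130)&(S>120)&(Z>80)&(Z<98),90),('bar',w&(V<55)&(Z>80)&(Z<98),90)):
    v,u=np.nonzero(m); r=ray(c,np.c_[u,v],z); print(n,len(u),np.percentile(r,[3,50,97],axis=0).round(1).tolist(),np.median(Z[m]))
```

```text
t 13.0 pos [ 441.3 -113.4   83.4] approach [ 0.004 -0.003 -1.   ] jaw [ 0.999 -0.038  0.004] yaw deg -2.2 q [-0.33  0.27  1.92 -0.    0.94 -0.29] F [ 0.1 -2.9 -1.4] gap 29.8
sleeve 517 [[421.9, -330.9, 90.0], [436.2, -281.8, 90.0], [450.6, -217.4, 90.0]] 89.43198458886762
bar 167 [[398.0, -344.3, 90.0], [431.5, -338.7, 90.0], [470.0, -331.5, 90.0]] 88.84145802274978
```

Emit:
{"method": "jog_arm", "body": {"moves": [[[0.3, 8, 0, 0.2, 0.2, 0], [0.3, 8, 0, 0, 0, 0], [0.3, 8, 0, 0, 0, 0], [0.3, 8, 0, 0, 0, 0], [0.3, 8, 0, 0, 0, 0]]]}}

```text
clock: 13.55
eef_pos: [442.9, -70.0, 83.5]
eef_rot: [-1.041, 1.57, -1.078]
wrist_force: [-0.2, -4.7, -0.7]
finger_gap: 30.0
```

Emit:
{"method": "jog_arm", "body": {"moves": [[[0.3, 8, 0, 0, 0, 0], [0.3, 8, 0, 0, 0, 0], [0.3, 8, 0, 0, 0, 0], [0.3, 8, 0, 0, 0, 0], [0, 0, 0, 0, 0, 0]]]}}

```text
clock: 14.05
eef_pos: [444.0, -34.3, 83.5]
eef_rot: [-1.529, 1.57, -1.566]
wrist_force: [-0.2, -4.2, -2.4]
finger_gap: 29.7
```

Run:
```python
from led import *
tool()
```

```text
t 14.05 pos [444.  -34.3  83.5] approach [ 0.    -0.001 -1.   ] jaw [ 0.999 -0.037  0.   ] yaw deg -2.1 q [-0.16  0.25  1.95 -0.    0.94 -0.12] F [-0.2 -4.2 -2.4] gap 29.7
```

Emit:
{"method": "jog_arm", "body": {"moves": [[[0.2, 5, 0, 0, 0, 0], [0.2, 5, 0, 0, 0, 0], [0, 0, 0, 0, 0, 0]]]}}

```text
clock: 14.35
eef_pos: [444.4, -23.9, 83.4]
eef_rot: [-1.761, 1.57, -1.797]
wrist_force: [0.4, -4.9, -1.5]
finger_gap: 30.0
```

Emit:
{"method": "jog_arm", "body": {"moves": [[[0.1, 3, 0, 0, 0, 0], [0, 0, 0, 0, 0, 0]]]}}

```text
clock: 14.55
eef_pos: [444.5, -21.1, 83.4]
eef_rot: [-1.827, 1.57, -1.863]
wrist_force: [0.6, -4.7, -1.8]
finger_gap: 29.6
```

Emit:
{"method": "jog_arm", "body": {"moves": [[[0.1, 2, 0, 0, 0, 0], [0, 0, 0, 0, 0, 0]]]}}

```text
clock: 14.75
eef_pos: [444.5, -20.1, 83.4]
eef_rot: [-1.762, 1.568, -1.799]
wrist_force: [-0.2, -4.6, -2.0]
finger_gap: 29.7
```

Run:
```python
from led import *
tool()
```

```text
t 14.75 pos [444.5 -20.1  83.4] approach [-0.001 -0.002 -1.   ] jaw [ 0.999 -0.037 -0.   ] yaw deg -2.1 q [-0.13  0.25  1.95 -0.    0.94 -0.09] F [-0.2 -4.6 -2. ] gap 29.7
```

Emit:
{"method": "jog_arm", "body": {"moves": [[[0, 2, 0, 0, 0, 0], [0, 0, 0, 0, 0, 0]]]}}

```text
clock: 14.95
eef_pos: [444.5, -20.1, 83.3]
eef_rot: [-1.683, 1.566, -1.72]
wrist_force: [0.8, -4.6, -1.3]
finger_gap: 29.9
```

Run:
```python
from led import *
tool()
p,d,c=grab('top'); np.savez('t5.npz',p=p,d=d); q,_,_=grab('scene')
o=np.zeros((600,700,3),np.uint8); o[:300]=cv2.resize(p[220:340,240:480],None,fx=2.5,fy=2.5)[:, :700] if 0 else cv2.resize(p[230:330,240:480],(700,300),interpolation=cv2.INTER_CUBIC); o[300:,:450]=cv2.resize(q[130:250,270:450],(450,300),interpolation=cv2.INTER_CUBIC); cv2.imwrite('pics/t5.png',o)
P=pts(c,d); H,S,V=cv2.split(cv2.cvtColor(p,cv2.COLOR_BGR2HSV));Z=P[...,2]
w=np.zeros((480,640),bool); w[270:320,350:470]=1
for n,m,z in(('sleeve',w&(H>100)&(H<130)&(S>120)&(Z>80)&(Z<98),90),('bar',w&(V<55)&(Z>80)&(Z<98),90)):
    v,u=np.nonzero(m); r=ray(c,np.c_[u,v],z); print(n,len(u),np.percentile(r,[1,3,50,97,99],axis=0).round(1).tolist(),np.median(Z[m]))
```

```text
t 14.95 pos [444.5 -20.1  83.3] approach [-0.001 -0.005 -1.   ] jaw [ 0.999 -0.037 -0.001] yaw deg -2.1 q [-0.12  0.25  1.95 -0.01  0.94 -0.08] F [ 0.8 -4.6 -1.3] gap 29.9
sleeve 772 [[421.8, -333.0, 90.0], [421.9, -330.4, 90.0], [436.2, -253.7, 90.0], [452.8, -167.3, 90.0], [452.9, -164.7, 90.0]] 89.60342712269072
bar 162 [[395.7, -344.5, 90.0], [397.7, -344.1, 90.0], [431.5, -338.6, 90.0], [470.4, -331.8, 90.0], [472.4, -331.1, 90.0]] 88.82780974473708
```

View pics/t5.png

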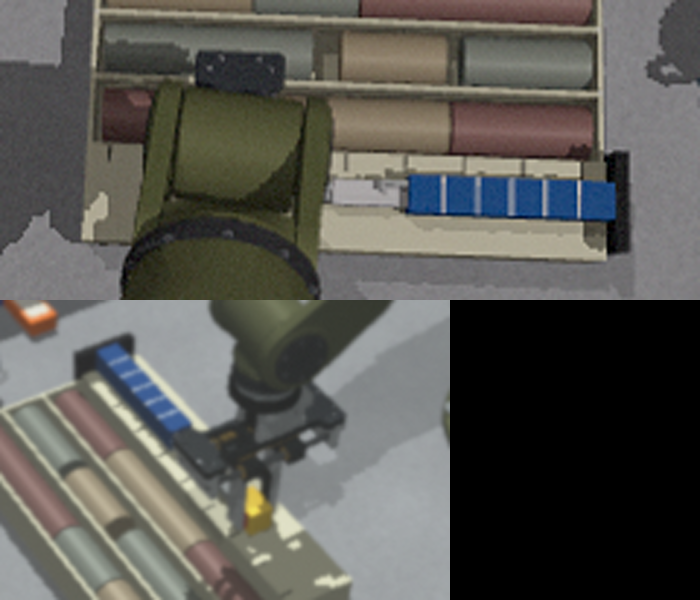

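The head stops at y=−20.1, which is 120.7 mm of travel, and a further +2 mm pull doesn't move it, so it's on the final stop. The crossbar hasn't moved. I'll check that it holds.

Emit:
{"method": "jog_arm", "body": {"moves": [[[0, 1, 0, 0.3, 0, 0], [0, 1, 0, 0, 0, 0]]]}}

```text
clock: 15.25
eef_pos: [444.5, -19.7, 83.4]
eef_rot: [-1.932, 1.569, -1.969]
wrist_force: [-0.4, -12.9, -2.6]
finger_gap: 29.7
```

Run:
```python
from led import *
tool()
P0=None
for i in range(6): p,d,c=grab('top')
tool()
f=np.load('top0.npz')['p']; H,S,V=cv2.split(cv2.cvtColor(p,cv2.COLOR_BGR2HSV))
P=pts(c,d);Z=P[...,2]; m=(H>100)&(H<130)&(S>120)&(Z>80)&(Z<98)
L=[]
for u in range(388,444):
    v=np.nonzero(m[270:320,u])[0]+270
    if len(v)>5: q=ray(c,[(u,v.min()-.5),(u,v.max()+.5)],90); L.append([q[0,1],q[:,0].mean()])
L=np.array(L); print('sleeve slope,x0',np.polyfit(L[:,0],L[:,1],1),'y range',L[:,0].min(),L[:,0].max())
```

```text
t 15.25 pos [444.5 -19.7  83.4] approach [-0.001 -0.002 -1.   ] jaw [ 0.999 -0.037 -0.001] yaw deg -2.1 q [-0.13  0.25  1.95 -0.    0.94 -0.09] F [ -0.4 -12.9  -2.6] gap 29.7
t 15.55 pos [444.5 -19.7  83.4] approach [-0.001 -0.002 -1.   ] jaw [ 0.999 -0.037 -0.001] yaw deg -2.1 q [-0.13  0.25  1.95 -0.    0.94 -0.09] F [ -0.2 -12.7  -0.6] gap 29.6
sleeve slope,x0 [3.44176118e-02 4.46223939e+02] y range -316.5040703990675 -184.10966180329694
```

```bash
python3 -c "
from cell import manip
print(manip.sign_off())"
```

```text
the job is handed in; nothing more can be done
None
```

I handed the job in at about 15.6 s: the rule is on the ledge, fully extended and still gripped by its yellow head. The sign-off gave no verdict.

I lifted the rule by its sleeve, turned it, laid it on the ledge and pulled it until the crossbar stopped against the end. I then gripped the head at 25 N, which closed the fingers to 30 mm and so pressed the button, and drew it out past both stops.

**Last checks:**
- **Extension:** the head moved about 121 mm and would not go further. The pull force rose from about 5 N to 13 N at the final stop, and the arm pose did not change over the last 0.3 s.
- **Alignment:** the sleeve's slope is 0.034, the same as the ledge. It lies flat, with its top at about 89.5 mm.
- **Crossbar:** its inner face read y ≈ −333 mm against −334 mm for the ledge end. That is within camera error, and I also felt the contact when it stopped.
- **Bystanders:** I did not touch any as far as I know, but I did not re-measure where they are.

One reading disagreed: while I was lowering the rule, the wrist force still showed its full weight although the height had stopped changing. It cleared when I levelled the tool.

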